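Load the colour-rod caddy and shut its keeper bar

TASK

Stand the loose amber glass rod upright in the empty middle hole of the colour-rod caddy, fully down, then swing the caddy's red keeper bar across over the rods until it snaps home in its catch. Let go of everything at the end.

Things in the scene. Friction and masses are not known exactly. Their poses are not given: they have to be found in the camera images.
- caddy: Fixed rod caddy: green base 290 x 90 mm, wooden block with top at z 40 mm. Three 50 mm holes along its x axis at x -64, 0, +64 mm, floors at z 10 mm; the outer two hold violet and white rods (tops at z 105 mm), the middle one is empty. Origin: on the bench below the middle hole's centre, z up. Keeper hinge (upright) on a post at x -112 mm; catch post at x +125 mm, its stop lug up to z 122 mm.
- amber_mid (a point): Centre (half-way up) of the amber glass rod, an upright cylinder 34 mm in diameter and 95 mm tall, 0.15 to 0.3 kg, standing loose on the bench; z runs along the rod. A green and a blue rod of the same size stand near it.
- keeper_knob (a point): Centre of the black knob on the red keeper bar, 200 mm from the hinge: upright, 22 mm in diameter, 35 mm tall, z 120 to 155 mm above the bench. The bar is 16 mm wide, 250 mm long and level, z 112 to 120 mm, so it just clears rods that stand fully down. Push or hold the knob to swing it.
- keeper (a joint): Bar angle, rad. 0: shut against the stop, along the caddy's x axis above the rods. Grows as it opens, anticlockwise from above, to the caddy's +y side, at most 1.8. It stays where left (under 1 N at the knob moves it). From about 0.11 to 0.07 it rides over the catch's sprung brass nub (about 7 N at the knob); below 0.07 it is held in the catch.

How it is judged:
On the way:
1. the amber rod stands in the middle hole, fully down, while the keeper bar is still open (horizontal distance between amber_mid and caddy below 0.015 m and z of amber_mid in the frame of caddy below 0.065 m and angle between amber_mid's own z axis and vertical below 0.2 rad and value of joint keeper above 0.2 rad), for 0.2 s.
At the end, for the whole second after the job is handed in: The amber rod stands in the caddy's middle hole (within 15 mm of its centre, its own centre no more than 65 mm above the bench, within 0.2 rad of upright), and the keeper bar is at rest in its catch (joint below 0.06 rad) (horizontal distance between amber_mid and caddy below 0.015 m and z of amber_mid in the frame of caddy below 0.065 m and angle between amber_mid's own z axis and vertical below 0.2 rad and value of joint keeper below 0.06 rad and velocity of joint keeper between -0.1 and 0.1 rad/s); the robot touches nothing.
It also fails if it takes over 51 s, if anything falls off the work surface, if the arm or the gripper's body presses on something with over 40 N, if the wrist force passes 120 N, or if a joint passes its speed limit or range.

ROBOT

A 6-joint arm with a two-finger parallel gripper is mounted at the origin on the work surface. World frame = base frame: x ahead of the robot, y to its left, z up, the work surface at z = 0. Lengths are in m, angles in rad, forces in N, time in s.
With the tool pointing down it reaches from about 0.375 to 0.975 m from the base axis. Payload 3.8 kg.
Tool frame: the origin (TCP) lies at the very end of the fingers, on their centre line; the grasp point (between the pads) lies 19 mm behind it; z points along the fingers, y is the line along which they close (so a half turn about z gives the same grasp; the last joint's range is limited). The gripper opens to 85 mm and grips with 20 to 120 N. Pads are 22 mm wide; open, the fingers measure 114 mm over their backs; the gripper's body (76 mm by 85 mm) begins 54 mm behind the grasp point. The pads swing forward as they close: fully open they stand 13 mm farther back than shut.
Start: joints at [1.072, 0.264, 1.604, -0, 1.274, -0.037], TCP at [0.301, 0.604, 0.231] pointing down, gripper open.
Joint ranges: [-2.63, 2.63], [-0.94, 2.18], [0.31, 2.57], [-1.31, 4.45], [0, 2.66], [-2.55, 2.55]. Speed limits (rad/s): [2.57, 2.57, 3.14, 3.14, 3.14, 3.14].

INTERFACE

Orientations are given as a rotation vector (axis times angle).
In Python, from workcell import read_state, read_camera, calibration, finish_job gives the robot as it stands.
- The arm moves only by the tool step_arm, never from a script. Its argument "commands" is a list of rows, each an object of numbers: "fingers": the gripper's target within -1 to 1 (shut at 1, half-way at 0, fully open at -1); "dx", "dy", "dz": the shift along the tool's x, y, z in m; "roll": the turn about the tool's z in degrees. In form: [{"fingers": .., "dx": .., "dy": .., "dz": .., "roll": ..}, ...]. A call has 1 to 8 rows; each row is the pose to reach, as a shift and turn from the pose commanded when the call began, along the tool's axes at that moment; what a row does not reach only later rows make up. A row lasts 1/8 s, in which the tool goes at most 62.5 mm and 10.7 degrees, less where a joint would pass 70% of its speed; a pose out of reach is approached as far as the arm can. A call with a gripper value outside its range is refused whole. The fingers move at their own pace and stop on an object; "squeeze" is the grip in N (left out, the last holds). Time passes only in rows, so rows that repeat a pose let the fingers close. It gives the time, the measured TCP pose, the force, the opening and the grip force at its end, in the units of the state.
- read_state(): the state, without advancing time (a new reading comes with each control period).
- read_camera(name): name is "scene" or "top" or "wrist"; returns (picture, depth): 400x640x3 uint8, blue, green, red; 400x640 float32, m along the optical axis (not along the pixel's ray), 0 where there is no reading.
- calibration(name): a dict with "intrinsics" (3x3 intrinsics, pixels), "world_to_cam" (4x4, takes a point from world to camera coordinates). Camera axes: x right, y up, looking along -z (the intrinsics and any distortion apply to the point x, -y, -z); pixel columns grow to the right and rows downward; lengths in m; the calibration is good to about 2 mm. The wrist camera is an equidistant fisheye: a pixel r from the principal point sees the ray r / f radians off the axis. A picture is of the moment at which its call begins: read the wrist's pose just before it. calibration takes no time and is no camera call; for the wrist camera it gives the pose at the moment of the call.
- finish_job(): hands the job in; it is judged then, once.
The state is a dict: "time": time; "q": joint angles; "joint_vel": joint speeds; "joint_torque": joint torques, N m; "tool_pos": TCP position; "tcp_rot": TCP orientation; "wrist_force": force on the tool from outside, world axes, zero at the start; "torque": the same for the moment, N m; "width": opening from 0.0 (shut) to 1.0 (fully open); "grip_force": force on a finger pad.
Only numpy, scipy, OpenCV 4.12 (cv2) and the standard library are available. Lean on these libraries where they do the work, as an engineer would, in place of code of your own. Each camera call takes 0.05 s, during which the arm holds its last target. There are 200 camera calls.

## Working session

There is one attempt and no reset: what is moved stays moved. The work goes in short steps, Python scripts to look and compute and a tool call to move; the robot and the scene stay as the last step left them, time stands still between calls to the robot, and variables do not carry over. Pictures are saved under pics/ and viewed, at most 10 in all, crops included, and the job is handed in when it is done.

Besides the shell and the picture viewer there is one more tool, called after ">>>" by a JSON object that holds its "fn" and its "kwargs". step_arm: Moves the arm, as the interface text tells. Its arguments: {"type":"object","properties":{"commands":{"type":"array","items":{"type":"object","properties":{"fingers":{"type":"number"},"dx":{"type":"number"},"dy":{"type":"number"},"dz":{"type":"number"},"roll":{"type":"number"}}}},"squeeze":{"type":"number"}},"required":["commands"]}

```bash
mkdir -p pics; ls; python3 - <<'E'
from workcell import *
import cv2,numpy as np
s=read_state(); print({k:np.round(v,3) for k,v in s.items()})
for n in("scene","top"):
    p,d=read_camera(n); cv2.imwrite(f"pics/{n}0.png",p); np.savez(f"{n}0.npz",p=p,d=d)
    c=calibration(n); print(n,c)
E
```

```text
pics
{'time': np.float64(0.0), 'q': array([ 1.072,  0.265,  1.605, -0.   ,  1.274, -0.037]), 'joint_vel': array([ 0.001, -0.001, -0.001,  0.   ,  0.001, -0.001]), 'joint_torque': array([ 3.0000e-03, -5.1512e+01, -3.6731e+01, -0.0000e+00,  1.3000e-02,
        0.0000e+00]), 'tool_pos': array([0.3  , 0.604, 0.23 ]), 'tcp_rot': array([-7.190e-01, -3.058e+00,  3.000e-03]), 'wrist_force': array([ 0.002,  0.161, -0.115]), 'torque': array([-0.019, -0.014,  0.027]), 'grip_force': np.float64(0.0), 'width': np.float64(0.997)}
scene {'intrinsics': array([[381.78716686,   0.        , 317.9685353 ],
       [  0.        , 381.78716686, 198.76353392],
       [  0.        ,   0.        ,   1.        ]]), 'world_to_cam': array([[ 0.18345625,  0.98302209,  0.00337364,  0.06123376],
       [-0.75911208,  0.13948696,  0.63583979,  0.40481237],
       [ 0.62457398, -0.11920975,  0.77181369, -1.14044265],
       [ 0.        ,  0.        ,  0.        ,  1.        ]])}
top {'intrinsics': array([[367.9423395 ,   0.        , 320.03442077],
       [  0.        , 367.9423395 , 196.45468491],
       [  0.        ,   0.        ,   1.        ]]), 'world_to_cam': array([[ 0.01917386, -0.99961373,  0.0201185 , -0.19527312],
       [ 0.99935598,  0.0197716 ,  0.02994506, -0.5423448 ],
       [-0.03033126,  0.01953138,  0.99934906, -0.74703287],
       [ 0.        ,  0.        ,  0.        ,  1.        ]])}
```

View pics/top0.png

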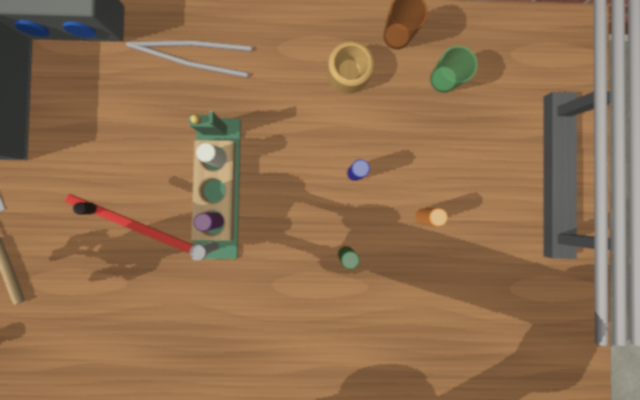

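View pics/scene0.png

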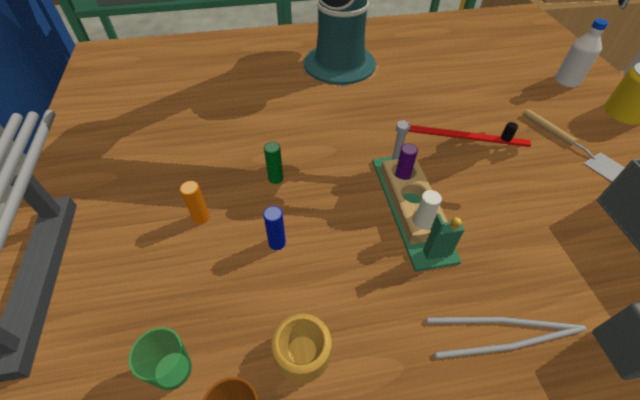

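The top view shows the amber rod's top at about (439,217), the empty hole at (213,190), the hinge at (198,252), the knob at (85,208) and the catch near (210,125). The scene view agrees: amber rod at (195,203), open keeper bar at upper right. Next I'll measure these points.

```bash
cat > h.py <<'E'
from workcell import *
import cv2,numpy as np
def ray(n,uv,z,c=None):
    c=c or calibration(n);K=c["intrinsics"];T=c["world_to_cam"];R=T[:3,:3]
    d=np.linalg.inv(K)@[uv[0],uv[1],1];d=R.T@(d*[1,-1,-1]);o=-R.T@T[:3,3]
    return o+d*(z-o[2])/d[2]
def cloud(n,d):
    c=calibration(n);K=c["intrinsics"];T=c["world_to_cam"]
    v,u=np.mgrid[:400,:640]
    P=np.stack([(u-K[0,2])/K[0,0]*d,-(v-K[1,2])/K[1,1]*d,-d],-1)
    return (P-T[:3,3])@T[:3,:3]
def proj(n,p):
    c=calibration(n);q=c["world_to_cam"][:3]@[*p,1];K=c["intrinsics"]
    return K[0,0]*q[0]/-q[2]+K[0,2],K[1,1]*q[1]/q[2]+K[1,2]
E
python3 - <<'E'
from h import *
f=np.load("top0.npz");p,d=f["p"],f["d"];P=cloud("top",d)
z=P[...,2]
v,u=np.mgrid[:400,:640]
def blob(name,box,lo,hi):
    m=(u>box[0])&(u<box[1])&(v>box[2])&(v<box[3])&(z>lo)&(z<hi)&(d>0)
    q=P[m];r=cv2.minAreaRect(q[:,:2].astype(np.float32));(c,rad)=cv2.minEnclosingCircle(q[:,:2].astype(np.float32))
    print(name,m.sum(),"mean",q.mean(0).round(4),"med z",np.median(q[:,2]).round(4),"rect",np.round(r[0],4),np.round(r[1],4),round(r[2],1),"circ",np.round(c,4),round(rad,4))
blob("table",(250,330,180,240),-.05,.05)
blob("amber",(410,455,200,235),.085,.11)
blob("blue",(340,380,150,190),.085,.11)
blob("green",(330,370,240,275),.085,.11)
blob("white",(190,232,138,172),.095,.115)
blob("violet",(190,225,208,240),.095,.115)
blob("hinge",(185,210,238,265),.08,.2)
blob("bar",(60,190,185,255),.1,.135)
blob("knob",(60,110,190,225),.14,.17)
blob("wood",(175,250,130,250),.03,.05)
blob("base",(175,250,100,270),.003,.027)
blob("catch",(180,240,100,140),.06,.13)
crop=cv2.resize(p[95:275,50:260],None,fx=3.5,fy=3.2,interpolation=cv2.INTER_CUBIC);cv2.imwrite("pics/c1.png",crop[:600])
E
```

```text
table 4644 mean [ 5.170e-01 -1.229e-01 -2.000e-04] med z -0.0002 rect [ 0.5171 -0.1229] [0.1211 0.1627] 1.1 circ [ 0.5172 -0.1229] 0.1012
amber 286 mean [ 0.5104 -0.3996  0.0947] med z 0.095 rect [ 0.5106 -0.4007] [0.0327 0.033 ] 15.2 circ [ 0.51   -0.4007] 0.0172
blue 272 mean [ 0.597  -0.256   0.0949] med z 0.0953 rect [ 0.5972 -0.2563] [0.0329 0.0322] 59.5 circ [ 0.5974 -0.2561] 0.0171
green 274 mean [ 0.4297 -0.2399  0.095 ] med z 0.0952 rect [ 0.4297 -0.24  ] [0.0311 0.0331] 1.1 circ [ 0.4292 -0.2402] 0.0169
white 298 mean [0.6184 0.0229 0.1043] med z 0.1047 rect [0.619  0.0241] [0.0336 0.0325] 73.0 circ [0.6187 0.024 ] 0.0172
violet 299 mean [0.494  0.0245 0.1045] med z 0.1048 rect [0.4934 0.0255] [0.0322 0.0328] 0.8 circ [0.4939 0.0257] 0.017
hinge 308 mean [0.4443 0.0293 0.1199] med z 0.1228 rect [0.4427 0.0331] [0.0383 0.0273] 82.8 circ [0.4462 0.0335] 0.021
bar 1168 mean [0.488  0.1423 0.1197] med z 0.1195 rect [0.4897 0.1498] [0.2331 0.0205] 67.4 circ [0.4888 0.1502] 0.1167
knob 193 mean [0.5149 0.2108 0.1518] med z 0.1536 rect [0.5146 0.213 ] [0.0203 0.0214] 31.1 circ [0.5146 0.2135] 0.0113
wood 2456 mean [0.554  0.0245 0.0393] med z 0.0395 rect [0.5553 0.0277] [0.2345 0.0773] 0.1 circ [0.5557 0.0224] 0.1178
base 2446 mean [0.5554 0.0131 0.0109] med z 0.0098 rect [0.5644 0.0366] [0.3421 0.1434] 3.4 circ [0.566  0.0373] 0.1814
catch 484 mean [0.6755 0.0282 0.0945] med z 0.0939 rect [0.6781 0.0331] [0.0216 0.0503] 1.1 circ [0.6782 0.0335] 0.027
```

View pics/c1.png

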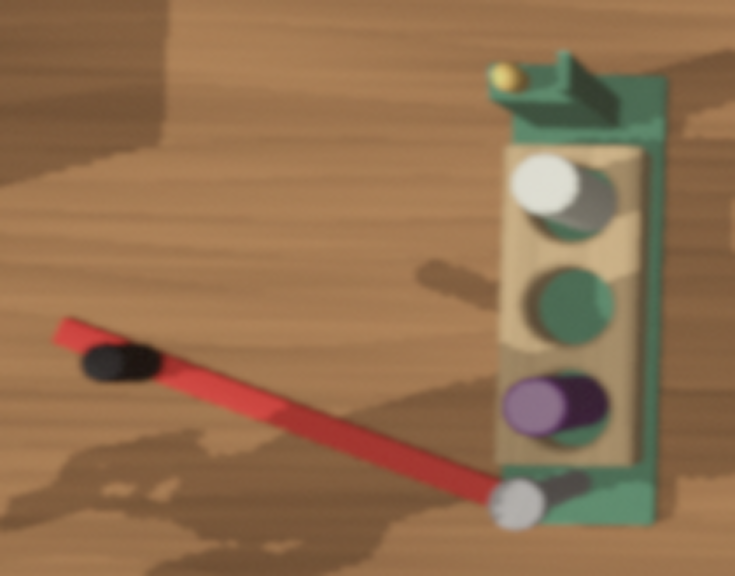

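The crop shows the base's right edge running from (665,75) to (652,522), the hole rim centred at about (569,306), and the hinge cap at (517,503). Now I'll turn these pixels into world points.

```bash
python3 - <<'E'
from h import *
px=lambda a:(49.9+a[0]/3.5,94.9+a[1]/3.2)
for n,a,z in[("hole",(569,306),.04),("woodTL",(505,146),.04),("TR",(641,146),.04),("BL",(497,466),.04),("BR",(635,466),.04),
 ("baseTR",(666,76),.01),("baseBR",(653,523),.01),("hinge",(517,503),.125),("knobtop",(102,362),.155),("stop top",(563,55),.122),("nub",(506,77),.11)]:
    print(n,ray("top",px(a),z).round(4))
# bar: red mask points at z .12 -> line fit
p=np.load("top0.npz")["p"].astype(int);m=(p[...,2]>120)&(p[...,1]<75)&(p[...,0]<75);m[:, :60]=0;m[:,200:]=0;m[:180]=0;m[260:]=0
v,u=np.nonzero(m);c=calibration("top");Q=np.array([ray("top",(a,b),.12,c)[:2] for a,b in zip(u,v)])
l=cv2.fitLine(Q.astype(np.float32),2,0,.01,.01).ravel();print("bar",len(u),l,np.degrees(np.arctan2(l[1],l[0])),Q[:,1].min(),Q[:,1].max())
# amber cross-check in scene
s=np.load("scene0.npz");p=s["p"];hsv=cv2.cvtColor(p,cv2.COLOR_BGR2HSV);m=np.zeros((400,640),bool);m[175:230,175:215]=1
P=cloud("scene",s["d"]);q=P[m&(P[...,2]>.09)&(P[...,2]<.1)];print("amber scene",q.mean(0),cv2.minEnclosingCircle(q[:,:2].astype(np.float32)))
print(cv2.Rodrigues(read_state()["tcp_rot"])[0].round(3))
E
```

```text
hole [0.5526 0.0276 0.04  ]
woodTL [0.6505 0.0662 0.04  ]
TR [ 0.6523 -0.0101  0.04  ]
BL [0.454  0.0648 0.04  ]
BR [ 0.4553 -0.0119  0.04  ]
baseTR [ 0.7033 -0.0169  0.01  ]
baseBR [ 0.4165 -0.0168  0.01  ]
hinge [0.4423 0.027  0.125 ]
knobtop [0.5148 0.2131 0.155 ]
stop top [0.687  0.0121 0.122 ]
nub [0.6769 0.0441 0.11  ]
bar 998 [0.3723034  0.9281111  0.48403117 0.1316942 ] 68.14225 0.038603505403857985 0.25469072360104994
amber scene [ 0.51256177 -0.39940276  0.0946837 ] ((0.510029673576355, -0.3995158076286316), 0.017809614539146423)
[[-0.895  0.446 -0.001]
 [ 0.446  0.895 -0.002]
 [ 0.    -0.002 -1.   ]]
```

Caddy origin is at about (0.553, 0.027) with yaw near 0. The knob is at radius 0.200 and 1.19 rad, and the amber rod at (0.510, -0.400). I'll head towards the rod and roll the tool's y axis onto world y.

>>> {"fn": "step_arm", "kwargs": {"commands": [{"fingers": -1, "dx": -0.035, "dy": -0.045, "dz": 0, "roll": -8}, {"fingers": -1, "dx": -0.07, "dy": -0.09, "dz": 0, "roll": -16}, {"fingers": -1, "dx": -0.105, "dy": -0.135, "dz": 0, "roll": -24}, {"fingers": -1, "dx": -0.14, "dy": -0.18, "dz": 0, "roll": -26.5}, {"fingers": -1, "dx": -0.175, "dy": -0.225, "dz": 0, "roll": -26.5}, {"fingers": -1, "dx": -0.21, "dy": -0.27, "dz": 0, "roll": -26.5}, {"fingers": -1, "dx": -0.245, "dy": -0.315, "dz": 0, "roll": -26.5}, {"fingers": -1, "dx": -0.28, "dy": -0.36, "dz": 0, "roll": -26.5}], "squeeze": 40}}

```text
time: 1.1
tool_pos: [0.3908, 0.1554, 0.231]
tcp_rot: [-0.002, 3.141, -0.0]
wrist_force: [1.0, -0.6, -0.8]
width: 0.998
grip_force: 0.0
```

>>> {"fn": "step_arm", "kwargs": {"commands": [{"fingers": -1, "dx": -0.013, "dy": -0.06}, {"fingers": -1, "dx": -0.026, "dy": -0.12}, {"fingers": -1, "dx": -0.039, "dy": -0.18}, {"fingers": -1, "dx": -0.052, "dy": -0.24}, {"fingers": -1, "dx": -0.065, "dy": -0.3}, {"fingers": -1, "dx": -0.078, "dy": -0.36}, {"fingers": -1, "dx": -0.091, "dy": -0.42}, {"fingers": -1, "dx": -0.104, "dy": -0.48}]}}

```text
invalid input
```

>>> {"fn": "step_arm", "kwargs": {"commands": [{"fingers": -1, "dx": -0.008, "dy": -0.04}, {"fingers": -1, "dx": -0.015, "dy": -0.077}, {"fingers": -1, "dx": -0.015, "dy": -0.077, "dz": 0.03}, {"fingers": -1, "dx": -0.015, "dy": -0.077, "dz": 0.06}, {"fingers": -1, "dx": -0.015, "dy": -0.077, "dz": 0.06}]}}

```text
invalid input
```

>>> {"fn": "step_arm", "kwargs": {"commands": [{"fingers": -1, "dx": -0.013, "dy": -0.06, "dz": 0, "roll": 0}, {"fingers": -1, "dx": -0.026, "dy": -0.12, "dz": 0, "roll": 0}, {"fingers": -1, "dx": -0.039, "dy": -0.18, "dz": 0, "roll": 0}, {"fingers": -1, "dx": -0.052, "dy": -0.24, "dz": 0, "roll": 0}, {"fingers": -1, "dx": -0.065, "dy": -0.3, "dz": 0, "roll": 0}, {"fingers": -1, "dx": -0.078, "dy": -0.36, "dz": 0, "roll": 0}, {"fingers": -1, "dx": -0.091, "dy": -0.42, "dz": 0, "roll": 0}, {"fingers": -1, "dx": -0.104, "dy": -0.48, "dz": 0, "roll": 0}]}}

```text
time: 2.1
tool_pos: [0.4952, -0.3246, 0.2308]
tcp_rot: [0.0, -3.141, -0.001]
wrist_force: [0.9, -0.3, -0.2]
width: 1.0
grip_force: 0.0
```

>>> {"fn": "step_arm", "kwargs": {"commands": [{"fingers": -1, "dx": -0.008, "dy": -0.04, "dz": 0, "roll": 0}, {"fingers": -1, "dx": -0.015, "dy": -0.077, "dz": 0, "roll": 0}, {"fingers": -1, "dx": -0.015, "dy": -0.077, "dz": 0.03, "roll": 0}, {"fingers": -1, "dx": -0.015, "dy": -0.077, "dz": 0.06, "roll": 0}, {"fingers": -1, "dx": -0.015, "dy": -0.077, "dz": 0.06, "roll": 0}]}}

```text
time: 2.72
tool_pos: [0.5081, -0.3979, 0.1672]
tcp_rot: [0.001, -3.136, -0.008]
wrist_force: [0.2, -0.1, -0.5]
width: 1.003
grip_force: 0.0
```

>>> {"fn": "step_arm", "kwargs": {"commands": [{"fingers": -1, "dx": 0, "dy": 0, "dz": 0.04, "roll": 0}, {"fingers": -1, "dx": 0, "dy": 0, "dz": 0.08, "roll": 0}, {"fingers": -1, "dx": 0, "dy": 0, "dz": 0.12, "roll": 0}, {"fingers": -1, "dx": 0, "dy": 0, "dz": 0.12, "roll": 0}, {"fingers": 0, "dx": 0, "dy": 0, "dz": 0.12, "roll": 0}, {"fingers": 0.5, "dx": 0, "dy": 0, "dz": 0.12, "roll": 0}, {"fingers": 1, "dx": 0, "dy": 0, "dz": 0.12, "roll": 0}, {"fingers": 1, "dx": 0, "dy": 0, "dz": 0.12, "roll": 0}], "squeeze": 40}}

```text
time: 3.72
tool_pos: [0.5117, -0.4007, 0.0537]
tcp_rot: [-0.001, 3.139, -0.004]
wrist_force: [-0.1, 1.0, 6.1]
width: 0.39
grip_force: 40.1
```

>>> {"fn": "step_arm", "kwargs": {"commands": [{"fingers": 1, "dx": 0, "dy": 0, "dz": 0, "roll": 0}, {"fingers": 1, "dx": 0, "dy": 0, "dz": 0, "roll": 0}, {"fingers": 1, "dx": 0, "dy": 0, "dz": 0, "roll": 0}, {"fingers": 1, "dx": 0, "dy": 0, "dz": 0, "roll": 0}]}}

```text
time: 4.22
tool_pos: [0.5117, -0.4007, 0.0537]
tcp_rot: [-0.001, 3.139, -0.003]
wrist_force: [0.1, -0.0, 6.2]
width: 0.386
grip_force: 40.1
```

>>> {"fn": "step_arm", "kwargs": {"commands": [{"fingers": 1, "dx": 0, "dy": 0, "dz": -0.03, "roll": 0}, {"fingers": 1, "dx": 0, "dy": 0, "dz": -0.08, "roll": 0}, {"fingers": 1, "dx": 0, "dy": 0, "dz": -0.14, "roll": 0}, {"fingers": 1, "dx": 0, "dy": 0, "dz": -0.14, "roll": 0}, {"fingers": 1, "dx": 0, "dy": 0, "dz": -0.14, "roll": 0}]}}

```text
time: 4.85
tool_pos: [0.5099, -0.3993, 0.1909]
tcp_rot: [0.001, -3.141, -0.001]
wrist_force: [-0.7, -0.2, -3.9]
width: 0.388
grip_force: 40.4
```

>>> {"fn": "step_arm", "kwargs": {"commands": [{"fingers": 1, "dx": -0.005, "dy": 0.05, "dz": 0, "roll": 0}, {"fingers": 1, "dx": -0.01, "dy": 0.1, "dz": 0, "roll": 0}, {"fingers": 1, "dx": -0.015, "dy": 0.15, "dz": 0, "roll": 0}, {"fingers": 1, "dx": -0.02, "dy": 0.2, "dz": 0, "roll": 0}, {"fingers": 1, "dx": -0.025, "dy": 0.25, "dz": 0, "roll": 0}, {"fingers": 1, "dx": -0.03, "dy": 0.3, "dz": 0, "roll": 0}, {"fingers": 1, "dx": -0.035, "dy": 0.34, "dz": 0, "roll": 0}, {"fingers": 1, "dx": -0.04, "dy": 0.37, "dz": 0, "roll": 0}]}}

```text
time: 5.85
tool_pos: [0.5478, -0.0276, 0.188]
tcp_rot: [0.003, -3.136, -0.001]
wrist_force: [0.2, -0.7, -2.8]
width: 0.385
grip_force: 40.6
```

>>> {"fn": "step_arm", "kwargs": {"commands": [{"fingers": 1, "dx": -0.002, "dy": 0.03, "dz": 0, "roll": 0}, {"fingers": 1, "dx": -0.002, "dy": 0.058, "dz": 0, "roll": 0}, {"fingers": 1, "dx": -0.002, "dy": 0.058, "dz": 0, "roll": 0}, {"fingers": 1, "dx": -0.002, "dy": 0.058, "dz": 0, "roll": 0}]}}

```text
time: 6.35
tool_pos: [0.5507, 0.028, 0.1892]
tcp_rot: [0.002, -3.138, 0.001]
wrist_force: [-0.2, -0.8, -2.0]
width: 0.386
grip_force: 40.7
```

```bash
python3 - <<'E'
from h import *
s=read_state();print(s["time"],s["tool_pos"].round(4),s["tcp_rot"].round(3),s["wrist_force"].round(1))
p,d=read_camera("scene");np.savez("s1.npz",p=p,d=d)
cv2.imwrite("pics/s1.png",cv2.resize(p[60:290,320:580],None,fx=2.6,fy=2.6))
hsv=cv2.cvtColor(p,cv2.COLOR_BGR2HSV);m=cv2.inRange(hsv,(8,180,90),(22,255,255));m[:, :330]=0;m[:,560:]=0
n,l,st,c=cv2.connectedComponentsWithStats(m)
for i in range(1,n):
    if st[i,4]>40: print(st[i],c[i])
# predicted axis of rod at bottom/top, and hole centre
b=s["tool_pos"]
for z in(b[2]-.0537,b[2]-.0537+.05): print("pred",proj("scene",(b[0],b[1],z)))
print("hole",proj("scene",(.553,.027,.04)))
E
```

```text
6.35 [0.5507 0.028  0.1892] [ 2.000e-03 -3.138e+00  1.000e-03] [-0.2 -0.8 -2. ]
[415 116  32  47 738] [429.27235772 141.07723577]
pred (np.float64(422.45047711066513), np.float64(156.5844320600225))
pred (np.float64(428.68906213114593), np.float64(135.6205197256432))
hole (np.float64(412.1774134362517), np.float64(191.68741799954148))
```

View pics/s1.png

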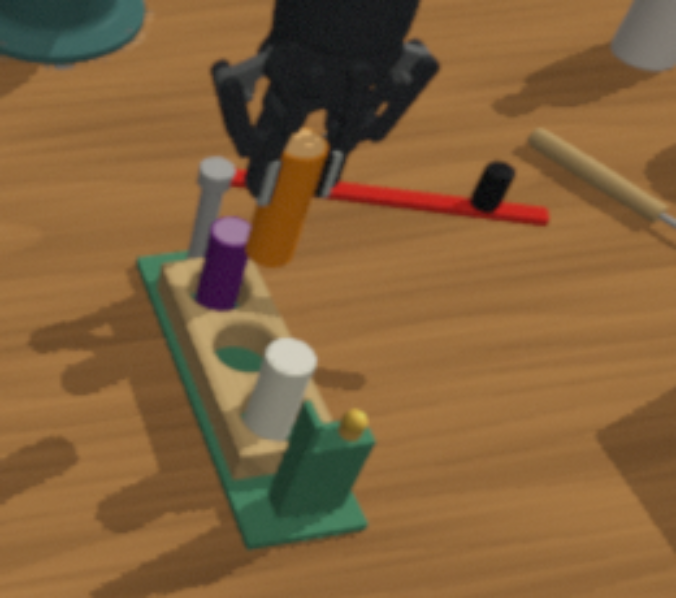

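The rod hangs upright above the hole, with its bottom at crop (272,250) and the hole at (248,347). The offset agrees with the prediction to within a few mm, against 8 mm of slack. I'll lower it in stages.

>>> {"fn": "step_arm", "kwargs": {"commands": [{"fingers": 1, "dx": -0.002, "dy": 0, "dz": 0.025, "roll": 0}, {"fingers": 1, "dx": -0.002, "dy": 0, "dz": 0.05, "roll": 0}, {"fingers": 1, "dx": -0.002, "dy": 0, "dz": 0.075, "roll": 0}, {"fingers": 1, "dx": -0.002, "dy": 0, "dz": 0.085, "roll": 0}, {"fingers": 1, "dx": -0.002, "dy": 0, "dz": 0.09, "roll": 0}, {"fingers": 1, "dx": -0.002, "dy": 0, "dz": 0.09, "roll": 0}]}}

```text
time: 7.15
tool_pos: [0.5545, 0.0281, 0.1017]
tcp_rot: [-0.0, 3.141, -0.0]
wrist_force: [0.4, 1.2, -2.8]
width: 0.387
grip_force: 40.7
```

>>> {"fn": "step_arm", "kwargs": {"commands": [{"fingers": 1, "dx": 0, "dy": 0, "dz": 0.005, "roll": 0}, {"fingers": 1, "dx": 0, "dy": 0, "dz": 0.01, "roll": 0}, {"fingers": 1, "dx": 0, "dy": 0, "dz": 0.015, "roll": 0}, {"fingers": 1, "dx": 0, "dy": 0, "dz": 0.015, "roll": 0}]}}

```text
time: 7.65
tool_pos: [0.5535, 0.0284, 0.0856]
tcp_rot: [0.001, -3.14, 0.0]
wrist_force: [-0.1, -0.8, -2.6]
width: 0.388
grip_force: 40.7
```

>>> {"fn": "step_arm", "kwargs": {"commands": [{"fingers": 1, "dx": 0, "dy": 0, "dz": 0.006, "roll": 0}, {"fingers": 1, "dx": 0, "dy": 0, "dz": 0.012, "roll": 0}, {"fingers": 1, "dx": 0, "dy": 0, "dz": 0.018, "roll": 0}, {"fingers": 1, "dx": 0, "dy": 0, "dz": 0.018, "roll": 0}]}}

```text
time: 8.15
tool_pos: [0.5534, 0.0283, 0.0674]
tcp_rot: [0.001, -3.14, 0.0]
wrist_force: [0.2, 0.4, -2.7]
width: 0.385
grip_force: 40.7
```

>>> {"fn": "step_arm", "kwargs": {"commands": [{"fingers": 1, "dx": 0, "dy": 0, "dz": 0.002, "roll": 0}, {"fingers": 1, "dx": 0, "dy": 0, "dz": 0.003, "roll": 0}, {"fingers": 1, "dx": 0, "dy": 0, "dz": 0.003, "roll": 0}]}}

```text
time: 8.52
tool_pos: [0.5542, 0.0283, 0.0654]
tcp_rot: [-0.001, 3.141, -0.0]
wrist_force: [0.7, 0.4, -2.9]
width: 0.39
grip_force: 40.7
```

>>> {"fn": "step_arm", "kwargs": {"commands": [{"fingers": 1, "dx": 0, "dy": 0, "dz": 0.0015, "roll": 0}, {"fingers": 0.1, "dx": 0, "dy": 0, "dz": 0.0015, "roll": 0}, {"fingers": -0.3, "dx": 0, "dy": 0, "dz": 0.0015, "roll": 0}, {"fingers": -0.4, "dx": 0, "dy": 0, "dz": 0.0015, "roll": 0}, {"fingers": -0.4, "dx": 0, "dy": 0, "dz": 0.0015, "roll": 0}]}}

```text
time: 9.15
tool_pos: [0.5543, 0.0284, 0.064]
tcp_rot: [-0.001, 3.141, -0.0]
wrist_force: [0.2, 0.8, -0.3]
width: 0.703
grip_force: 0.0
```

>>> {"fn": "step_arm", "kwargs": {"commands": [{"fingers": -0.4, "dx": 0, "dy": 0, "dz": -0.03, "roll": 0}, {"fingers": -0.4, "dx": 0, "dy": 0, "dz": -0.08, "roll": 0}, {"fingers": -0.4, "dx": 0, "dy": 0, "dz": -0.13, "roll": 0}, {"fingers": 0.2, "dx": 0, "dy": -0.05, "dz": -0.17, "roll": 0}, {"fingers": 1, "dx": 0, "dy": -0.1, "dz": -0.17, "roll": 0}, {"fingers": 1, "dx": 0, "dy": -0.15, "dz": -0.17, "roll": 0}, {"fingers": 1, "dx": 0, "dy": -0.15, "dz": -0.17, "roll": 0}]}}

```text
time: 10.02
tool_pos: [0.5541, -0.1247, 0.234]
tcp_rot: [0.006, 3.141, -0.002]
wrist_force: [0.1, 0.2, 0.2]
width: 0.002
grip_force: 0.0
```

```bash
python3 - <<'E'
from h import *
p,d=read_camera("top");P=cloud("top",d);z=P[...,2];v,u=np.mgrid[:400,:640]
for n,lo,hi,x,y in[("amber",.09,.125,(.525,.585),(-.01,.065)),("knob",.14,.165,(.45,.6),(.15,.26))]:
    m=(d>0)&(z>lo)&(z<hi)&(P[...,0]>x[0])&(P[...,0]<x[1])&(P[...,1]>y[0])&(P[...,1]<y[1])
    print(n,m.sum(),np.median(P[m],0).round(4) if m.any() else "")
print(read_state()["tool_pos"],proj("top",(.553,.027,.105)))
cv2.imwrite("pics/t2.png",cv2.resize(p[80:280,50:320],None,fx=2.8,fy=2.8))
E
```

```text
amber 0 
knob 0 
[ 0.55399891 -0.12289703  0.23375475] (np.float64(202.92103608635722), np.float64(188.64303862962493))
```

View pics/t2.png

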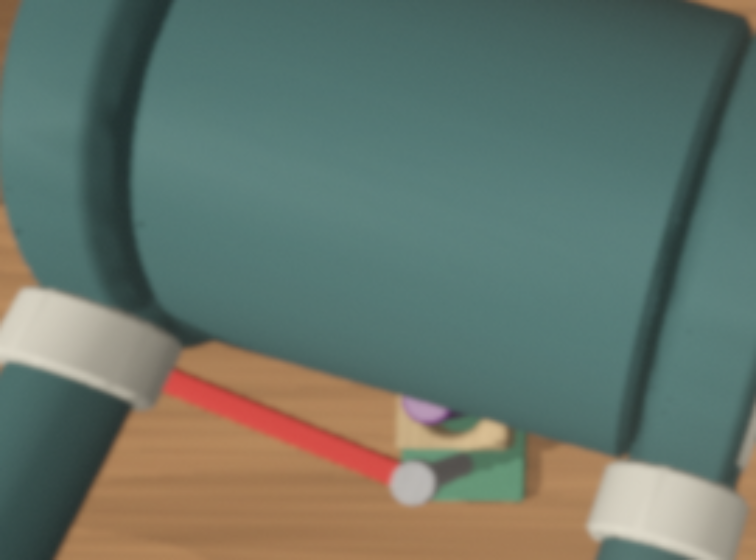

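The arm covers the caddy in the top view, and only the hinge at (412,482) and part of the bar show. I'll check with the scene camera's depth instead.

```bash
python3 - <<'E'
from h import *
p,d=read_camera("scene");P=cloud("scene",d);z=P[...,2]
for n,lo,hi,x,y in[("amber",.1,.109,(.52,.585),(-.01,.065)),("white",.1,.109,(.595,.65),(-.01,.065)),("ambertop",.08,.14,(.53,.575),(0.01,.05)),("knob",.145,.165,(.45,.6),(.15,.26))]:
    m=(d>0)&(z>lo)&(z<hi)&(P[...,0]>x[0])&(P[...,0]<x[1])&(P[...,1]>y[0])&(P[...,1]<y[1])
    print(n,m.sum(),P[m].mean(0).round(4) if m.any() else "",P[m].max(0).round(4) if m.any() else "")
cv2.imwrite("pics/s2.png",cv2.resize(p[60:290,320:580],None,fx=2.6,fy=2.6))
E
```

```text
amber 206 [0.5559 0.0273 0.1047] [0.5708 0.0457 0.1076]
white 245 [0.6223 0.0237 0.1047] [0.6377 0.0411 0.1071]
ambertop 339 [0.5593 0.0251 0.0988] [0.571  0.0457 0.1076]
knob 108 [0.5195 0.212  0.1525] [0.528  0.2239 0.1568]
```

View pics/s2.png

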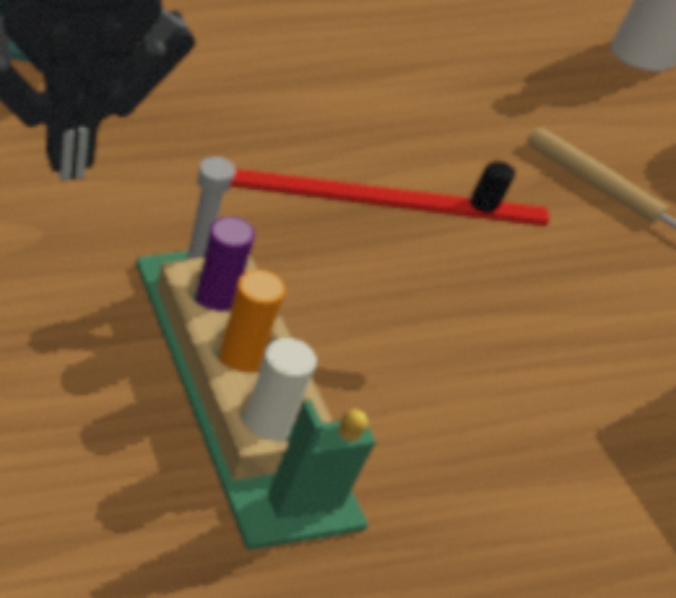

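The amber rod stands fully down (top at z 0.105, crop (260,290)) and the keeper is still open. Next I'll go above the knob with the tool's y axis along its swing direction.

>>> {"fn": "step_arm", "kwargs": {"commands": [{"fingers": -0.3, "dx": 0.005, "dy": 0.048, "dz": 0, "roll": -9}, {"fingers": -0.3, "dx": 0.011, "dy": 0.096, "dz": 0, "roll": -18}, {"fingers": -0.3, "dx": 0.017, "dy": 0.144, "dz": 0, "roll": -27}, {"fingers": -0.3, "dx": 0.022, "dy": 0.192, "dz": 0, "roll": -36}, {"fingers": -0.3, "dx": 0.028, "dy": 0.24, "dz": 0, "roll": -45}, {"fingers": -0.3, "dx": 0.034, "dy": 0.288, "dz": 0, "roll": -54}, {"fingers": -0.3, "dx": 0.039, "dy": 0.336, "dz": 0, "roll": -63}, {"fingers": -0.3, "dx": 0.039, "dy": 0.336, "dz": 0, "roll": -68.5}]}}

```text
time: 11.12
tool_pos: [0.5132, 0.2191, 0.2336]
tcp_rot: [-1.782, 2.587, 0.002]
wrist_force: [-0.0, 0.3, 0.4]
width: 0.649
grip_force: 0.0
```

>>> {"fn": "step_arm", "kwargs": {"commands": [{"fingers": -0.3, "dx": 0, "dy": 0, "dz": 0.03, "roll": 0}, {"fingers": -0.3, "dx": 0, "dy": 0, "dz": 0.05, "roll": 0}, {"fingers": -0.3, "dx": 0, "dy": 0, "dz": 0.05, "roll": 0}]}}

```text
time: 11.5
tool_pos: [0.5127, 0.2144, 0.1812]
tcp_rot: [1.767, -2.591, -0.002]
wrist_force: [0.7, -0.8, 0.9]
width: 0.652
grip_force: 0.0
```

```bash
python3 - <<'E'
from h import *
s=read_state();R=cv2.Rodrigues(s["tcp_rot"])[0];print(s["tool_pos"].round(4),R.round(3).tolist(),s["q"].round(3))
p,d=read_camera("scene")
print("tcp px",proj("scene",s["tool_pos"]))
P=cloud("scene",d);z=P[...,2];m=(d>0)&(z>.13)&(z<.157)&(P[...,0]>.49)&(P[...,0]<.54)&(P[...,1]>.18)&(P[...,1]<.24);print(m.sum(),P[m].mean(0))
cv2.imwrite("pics/s3.png",cv2.resize(p[40:240,380:640],None,fx=3,fy=3,interpolation=cv2.INTER_CUBIC)[:600,:780])
t=np.array([.515,.213,.126])-s["tool_pos"];print("tool delta",R.T@t)
E
```

```text
[0.5127 0.2144 0.1812] [[-0.365, -0.931, -0.005], [-0.931, 0.365, -0.002], [0.003, 0.004, -1.0]] [ 0.351  0.08   1.913  0.     1.154 -2.417]
tcp px (np.float64(516.2465654391892), np.float64(111.84686306513736))
189 [0.52078268 0.21071561 0.14650888]
tool delta [ 0.00024052 -0.00284584  0.05517499]
```

View pics/s3.png

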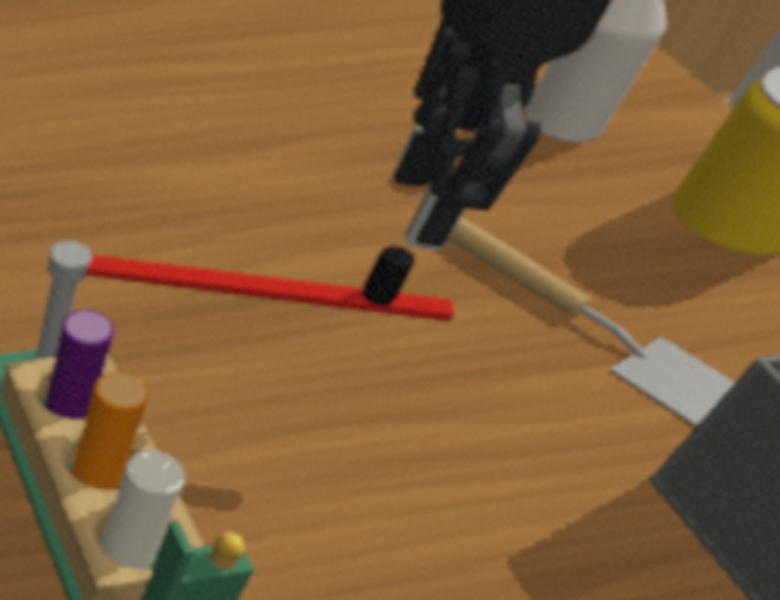

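The fingers straddle the point above the knob: tips at (410,180) and (430,240), knob at (390,275). I'll descend and close gently.

>>> {"fn": "step_arm", "kwargs": {"commands": [{"fingers": -0.3, "dx": 0, "dy": -0.002, "dz": 0.02, "roll": 0}, {"fingers": -0.3, "dx": 0, "dy": -0.002, "dz": 0.04, "roll": 0}, {"fingers": -0.3, "dx": 0, "dy": -0.002, "dz": 0.054, "roll": 0}, {"fingers": -0.3, "dx": 0, "dy": -0.002, "dz": 0.054, "roll": 0}, {"fingers": 0.3, "dx": 0, "dy": -0.002, "dz": 0.054, "roll": 0}, {"fingers": 1, "dx": 0, "dy": -0.002, "dz": 0.054, "roll": 0}, {"fingers": 1, "dx": 0, "dy": -0.002, "dz": 0.054, "roll": 0}, {"fingers": 1, "dx": 0, "dy": -0.002, "dz": 0.054, "roll": 0}], "squeeze": 30}}

```text
time: 12.55
tool_pos: [0.5176, 0.2139, 0.1309]
tcp_rot: [-1.768, 2.595, -0.001]
wrist_force: [-0.1, -0.1, 4.3]
width: 0.246
grip_force: 29.5
```

```bash
cat > arc.py <<'E'
from h import *
import sys
H=np.array([.4415,.027]);s=read_state();R=cv2.Rodrigues(s["tcp_rot"])[0];p=s["tool_pos"]
rel=p[:2]-H;th=np.arctan2(rel[1],rel[0]);print("theta",th,"r",np.hypot(*rel),p.round(4),s["width"],s["q"].round(2),s["wrist_force"].round(1))
yaw=np.arctan2(R[1,1],R[0,1])-np.pi/2;print("yaw-th deg",np.degrees(yaw-th))
for t in map(float,sys.argv[1:]):
    g=H+.2*np.array([np.cos(t),np.sin(t)]);print(t,(R.T@np.array([*(g-p[:2]),0])).round(4),"roll",np.degrees(yaw-t).round(1))
E
python3 arc.py 1.07 .95 .83 .71 .59 .47 .35 .25
```

```text
theta 1.1839644322536778 r 0.20180339029071018 [0.5176 0.2139 0.1309] 0.24603502208645012 [ 0.35  0.13  1.96 -0.    1.05 -2.42] [-0.1 -0.1  4.3]
yaw-th deg 0.7045344973691072
1.07 [ 0.0034 -0.0227  0.    ] roll 7.2
0.95 [ 0.0078 -0.0463  0.0001] roll 14.1
0.83 [ 0.0151 -0.0691  0.0001] roll 21.0
0.71 [ 0.025  -0.091   0.0001] roll 27.9
0.59 [ 3.740e-02 -1.115e-01  1.000e-04] roll 34.7
0.47 [ 5.230e-02 -1.303e-01  1.000e-04] roll 41.6
0.35 [ 6.920e-02 -1.473e-01  1.000e-04] roll 48.5
0.25 [ 8.480e-02 -1.598e-01  1.000e-04] roll 54.2
```

>>> {"fn": "step_arm", "kwargs": {"commands": [{"fingers": 1, "dx": 0.003, "dy": -0.023, "dz": 0, "roll": 7}, {"fingers": 1, "dx": 0.007, "dy": -0.046, "dz": 0, "roll": 14}, {"fingers": 1, "dx": 0.014, "dy": -0.069, "dz": 0, "roll": 21}, {"fingers": 1, "dx": 0.024, "dy": -0.091, "dz": 0, "roll": 28}, {"fingers": 1, "dx": 0.036, "dy": -0.111, "dz": 0, "roll": 35}, {"fingers": 1, "dx": 0.051, "dy": -0.13, "dz": 0, "roll": 42}, {"fingers": 1, "dx": 0.051, "dy": -0.13, "dz": 0, "roll": 42}]}}

```text
time: 13.42
tool_pos: [0.6215, 0.1173, 0.1309]
tcp_rot: [-0.718, 3.055, -0.001]
wrist_force: [2.6, 0.2, 3.5]
width: 0.242
grip_force: 29.8
```

```bash
python3 arc.py .4 .32 .25 .2 .16 .13 .1 .05 0
```

```text
theta 0.46519841735902145 r 0.201375559494004 [0.6215 0.1173 0.1309] 0.24210299346946498 [ 0.15  0.26  1.8  -0.    1.08 -1.88] [2.6 0.2 3.5]
yaw-th deg -0.2011790145920153
0.4 [ 0.0018 -0.013   0.    ] roll 3.5
0.32 [ 0.0034 -0.0289  0.    ] roll 8.1
0.25 [ 0.0058 -0.0427  0.0001] roll 12.1
0.2 [ 0.0082 -0.0524  0.0001] roll 15.0
0.16 [ 0.0104 -0.0601  0.0001] roll 17.3
0.13 [ 0.0123 -0.0658  0.0001] roll 19.0
0.1 [ 0.0143 -0.0715  0.0001] roll 20.7
0.05 [ 0.0181 -0.0807  0.0001] roll 23.6
0.0 [ 0.0223 -0.0898  0.0001] roll 26.5
```

Milestone 1 held with the bar open. I'll carry on to about 0.13 rad, then ride over the nub.

>>> {"fn": "step_arm", "kwargs": {"commands": [{"fingers": 1, "dx": 0.002, "dy": -0.015, "dz": 0, "roll": 4}, {"fingers": 1, "dx": 0.004, "dy": -0.03, "dz": 0, "roll": 8}, {"fingers": 1, "dx": 0.006, "dy": -0.044, "dz": 0, "roll": 12}, {"fingers": 1, "dx": 0.009, "dy": -0.056, "dz": 0, "roll": 16}, {"fingers": 1, "dx": 0.012, "dy": -0.066, "dz": 0, "roll": 19}, {"fingers": 1, "dx": 0.012, "dy": -0.066, "dz": 0, "roll": 19}], "squeeze": 50}}

```text
time: 14.18
tool_pos: [0.6406, 0.0542, 0.131]
tcp_rot: [-0.208, 3.128, -0.0]
wrist_force: [6.8, -0.4, -0.1]
width: 0.237
grip_force: 49.1
```

```bash
python3 arc.py .1 .07 .04 .02 0
```

```text
theta 0.13578205285996756 r 0.20093352566949024 [0.6406 0.0542 0.131 ] 0.23696426188776956 [ 0.05  0.28  1.78 -0.    1.08 -1.66] [ 6.8 -0.4 -0.1]
yaw-th deg -0.18297807903423358
0.1 [ 0.001  -0.0072 -0.    ] roll 1.9
0.07 [ 0.0013 -0.0132  0.    ] roll 3.6
0.04 [ 0.0018 -0.0191  0.    ] roll 5.3
0.02 [ 0.0022 -0.0231  0.    ] roll 6.5
0.0 [ 0.0027 -0.0271  0.    ] roll 7.6
```

>>> {"fn": "step_arm", "kwargs": {"commands": [{"fingers": 1, "dx": 0, "dy": -0.005, "dz": 0, "roll": 2}, {"fingers": 1, "dx": 0, "dy": -0.01, "dz": 0, "roll": 3.5}, {"fingers": 1, "dx": 0, "dy": -0.015, "dz": 0, "roll": 5}, {"fingers": 1, "dx": 0, "dy": -0.02, "dz": 0, "roll": 6}, {"fingers": 1, "dx": 0, "dy": -0.02, "dz": 0, "roll": 6}]}}

```text
time: 14.8
tool_pos: [0.6417, 0.0343, 0.1309]
tcp_rot: [-0.042, 3.138, 0.0]
wrist_force: [2.8, 0.3, 5.2]
width: 0.239
grip_force: 49.8
```

```bash
python3 arc.py .02 0
```

```text
theta 0.036631703302561575 r 0.2003192731465212 [0.6417 0.0343 0.1309] 0.2390785216043458 [ 0.01  0.28  1.78  0.    1.08 -1.58] [2.8 0.3 5.2]
yaw-th deg -0.5823144177733536
0.02 [ 0.0003 -0.0033 -0.    ] roll 0.4
0.0 [ 0.0004 -0.0073 -0.    ] roll 1.5
```

>>> {"fn": "step_arm", "kwargs": {"commands": [{"fingers": 1, "dx": 0, "dy": -0.003, "dz": 0, "roll": 1}, {"fingers": 1, "dx": 0, "dy": -0.005, "dz": 0, "roll": 1}, {"fingers": 1, "dx": 0, "dy": -0.006, "dz": 0, "roll": 1}, {"fingers": 1, "dx": 0, "dy": -0.006, "dz": 0, "roll": 1}]}}

```text
time: 15.3
tool_pos: [0.6423, 0.0287, 0.1309]
tcp_rot: [-0.017, 3.138, 0.001]
wrist_force: [4.4, 1.3, 3.9]
width: 0.237
grip_force: 49.8
```

>>> {"fn": "step_arm", "kwargs": {"commands": [{"fingers": 1, "dx": 0, "dy": -0.0015, "dz": 0, "roll": 0}, {"fingers": 1, "dx": 0, "dy": -0.003, "dz": 0, "roll": 0}, {"fingers": 1, "dx": 0, "dy": -0.003, "dz": 0, "roll": 0}]}}

```text
time: 15.68
tool_pos: [0.6423, 0.0284, 0.1309]
tcp_rot: [-0.016, 3.138, 0.007]
wrist_force: [4.7, 9.7, 5.3]
width: 0.24
grip_force: 49.9
```

The tool is against the stop (9.7 N in y, no further motion). I'll ease off, release and retreat upward.

>>> {"fn": "step_arm", "kwargs": {"commands": [{"fingers": 1, "dx": 0, "dy": 0.002, "dz": 0, "roll": 0}, {"fingers": 0.3, "dx": 0, "dy": 0.002, "dz": 0, "roll": 0}, {"fingers": 0, "dx": 0, "dy": 0.002, "dz": 0, "roll": 0}, {"fingers": -0.2, "dx": 0, "dy": 0.002, "dz": 0, "roll": 0}, {"fingers": -0.2, "dx": 0, "dy": 0.002, "dz": 0, "roll": 0}, {"fingers": -0.2, "dx": 0, "dy": 0.002, "dz": -0.03, "roll": 0}, {"fingers": -0.2, "dx": 0, "dy": 0.002, "dz": -0.07, "roll": 0}, {"fingers": -0.2, "dx": 0, "dy": 0.002, "dz": -0.12, "roll": 0}]}}

```text
time: 16.68
tool_pos: [0.6396, 0.0272, 0.2494]
tcp_rot: [0.015, -3.138, 0.0]
wrist_force: [0.7, -0.2, 0.3]
width: 0.596
grip_force: 0.0
```

>>> {"fn": "step_arm", "kwargs": {"commands": [{"fingers": -0.2, "dx": 0, "dy": -0.05, "dz": 0, "roll": 0}, {"fingers": -0.2, "dx": 0, "dy": -0.1, "dz": 0, "roll": 0}, {"fingers": -0.2, "dx": 0, "dy": -0.15, "dz": 0, "roll": 0}, {"fingers": -0.2, "dx": 0, "dy": -0.2, "dz": 0, "roll": 0}, {"fingers": -0.2, "dx": 0, "dy": -0.25, "dz": 0, "roll": 0}, {"fingers": -0.2, "dx": 0, "dy": -0.3, "dz": 0, "roll": 0}, {"fingers": -0.2, "dx": 0, "dy": -0.3, "dz": 0, "roll": 0}]}}

```text
time: 17.55
tool_pos: [0.6427, -0.2766, 0.2492]
tcp_rot: [0.008, -3.141, 0.001]
wrist_force: [-0.2, -0.2, 0.2]
width: 0.604
grip_force: 0.0
```

```bash
python3 - <<'E'
from h import *
p,d=read_camera("top");c=calibration("top")
P=cloud("top",d);z=P[...,2]
m=(d>0)&(z>.14)&(z<.165)&(P[...,0]>.6)&(P[...,0]<.68)&(P[...,1]>-.02)&(P[...,1]<.09)
q=P[m]
if len(q): k=cv2.minEnclosingCircle(q[:,:2].astype(np.float32));print("knob",len(q),k,"theta",np.arctan2(k[0][1]-.027,k[0][0]-.4415))
pi=p.astype(int);r=(pi[...,2]>120)&(pi[...,1]<75)&(pi[...,0]<75);r[:,:150]=0;r[:,250:]=0;v,u=np.nonzero(r)
Q=np.array([ray("top",(a,b),.12,c)[:2] for a,b in zip(u,v)]);
if len(Q): l=cv2.fitLine(Q.astype(np.float32),2,0,.01,.01).ravel();print("bar",len(Q),l)
print(read_state()["tool_pos"],read_state()["width"])
p,d=read_camera("scene");cv2.imwrite("pics/s4.png",cv2.resize(p[60:290,320:580],None,fx=2.6,fy=2.6))
E
```

```text
knob 163 ((0.6413613557815552, 0.027260301634669304), 0.010889720171689987) theta 0.0013024102957299593
bar 103 [0.9997248  0.02345856 0.6051641  0.0233878 ]
[ 0.64292487 -0.27441888  0.24919746] 0.5976995398041574
```

View pics/s4.png

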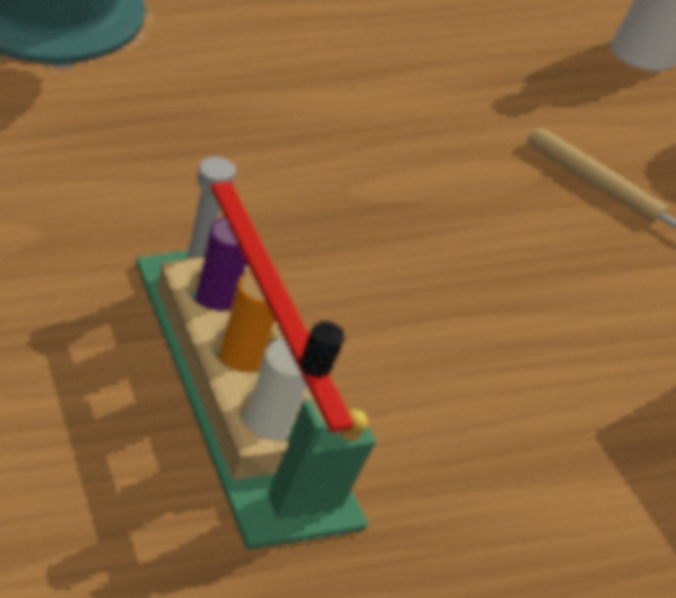

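The bar lies across all three rods, between the stop lug and the brass nub at (355,422). The measured angle is about 0.001 rad, the amber rod is upright, and the gripper is clear, so I'm handing in.

```bash
python3 -c "from workcell import *; print(finish_job())"
```

```text
the job is handed in; nothing more can be done
None
```

The amber rod stands fully down in the middle hole, the keeper bar is shut in its catch (measured at about 0.001 rad), and the gripper let go and moved clear. I handed the job in at about 17.6 s; no verdict came back.

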